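# Re-divide a dental case pan for a spatula and a bur block

## Task

Slide the divider of the case pan so that the long plaster spatula and the short bur block each fit; then lay the spatula flat on the pan's floor, lengthways, in the bay at the blue-clip end and stand the bur block upright on the floor of the bay at the orange-clip end. Set both down rather than dropping them, let go, and leave the plaster cast, the bowl and the jar where they are.

Things in the scene. Friction and masses are not known exactly. Their poses are not given: they have to be found in the camera images.
- pan: Slate-blue open case pan fixed to the bench, 110 (x) x 326 (y) x 36 mm high outside, walls and floor 5 mm, so inside 100 x 316 mm with its floor 5 mm above the bench; thin steel rails bring the long walls to 39 mm. Origin at the centre of its underside, its y axis along its length. One divider splits it into two bays along y.
- divider (a joint): Position of the divider along the pan's +y, m, 0 = pan's middle, travel -0.13 to 0.13. It slides with about 2.5 N of friction and stays where it is left. At the start neither bay is long enough for the spatula. The bays are 158 mm minus 3 mm minus / plus this value long at the +y / -y end.
- divider_grip (a point): Centre of the black grip tab on top of the aluminium divider, at the divider's middle, 47 mm above the bench. The tab is 12 mm thick along the pan's y, 36 mm along its x and 22 mm tall (36 to 58 mm above the bench); below it is the divider plate, 6 mm thick and as wide as the pan's inside. Axes as the pan's.
- blue_clip: Blue plastic clip, 50 x 11 x 14 mm, on top of one short end wall of the pan (either end, swapped with the orange one), marks the long bay's end. Origin at its centre, 43 mm above the bench over the middle of the wall, 160.5 mm from the pan's middle.
- orange_clip: Orange plastic clip like the blue one, on the other short end wall; marks the short bay's end. Origin at its centre, 43 mm above the bench, 160.5 mm from the pan's middle.
- spatula_mid (a point): The loose plaster spatula, about 90 g, 200 mm long: this is the middle of its length, 9 mm above what it lies on; the balance point is within 10 mm of it. Wooden handle 130 mm long, 20 wide and 18 tall, reaching from 100 mm behind this point to 30 mm ahead of it along the spatula's x (so this point is on the handle and can be gripped across it); then a steel blade 26 wide, 4 thick, its tip 100 mm ahead. Its x axis runs along the length from handle to blade, z up.
- bur_mid (a point): Centre of the white bur block, 14 mm above what it stands on. Loose, about 110 g, 80 mm long (its x) x 32 mm wide (its y) x 28 mm high, with a row of six fixed burs along its top, in all 43 mm high. Grip it across its 32 mm width. Axes: x along its length, z up.
- cast: Bystander: loose plaster dental cast, about 60 x 62 x 31 mm high, on the bench; origin at its underside.
- bowl: Bystander: loose green mixing bowl, 90 mm across, 50 high, on the bench; origin at the centre of its underside.
- jar: Bystander: loose lidded jar, 52 mm across, 65 high, on the bench; origin at the centre of its underside.
Things that resemble listed ones, but are neither listed nor needed, are in the scene too. Of the things that look like the part that bears spatula_mid, the largest one is meant.

How it is judged (in metres and radians):
On the way, in this order (a step that is already met when the one before it is completed fails the run):
1. the divider is slid so that the bay at the blue-clip end is long enough for the spatula and room is left for the block at the other (horizontal distance between divider_grip and blue_clip between 0.205 and 0.25 m), for 0.2 s.
2. the spatula lies flat and lengthways in the bay at the blue-clip end (horizontal distance between spatula_mid and blue_clip between 0.09 and 0.15 m and x of spatula_mid in the frame of pan between -0.05 and 0.05 m and z of spatula_mid in the frame of pan between 0.008 and 0.021 m and angle between the x axis of spatula_mid and the y axis of pan, either way round below 0.15 rad), for 0.2 s.
At the end, for the whole second after the job is handed in: Spatula flat on the pan floor, within 0.15 rad of lengthways, middle 90-150 mm from the blue clip; bur block upright (0.12 rad) on the floor, centre within 95 mm of the orange clip; divider between them, 205-285 mm from the blue clip; both released, at rest (all of step 2 and horizontal distance between bur_mid and orange_clip below 0.095 m and x of bur_mid in the frame of pan between -0.05 and 0.05 m and y of bur_mid in the frame of pan between -0.158 and 0.158 m and z of bur_mid in the frame of pan between 0.012 and 0.024 m and angle between bur_mid's own z axis and vertical below 0.12 rad and linear speed of each of spatula, bur_block below 0.02 m/s and contact force between the fingers and spatula below 0.05 N and contact force between the fingers and bur_block below 0.05 N and horizontal distance between divider_grip and blue_clip between 0.205 and 0.285 m); the robot touches nothing.
It fails at once if the spatula is dropped (falls freely faster than 0.6 m/s, about 2 cm) (contact force between each of the fingers, the arm and spatula below 0.01 N and linear speed of spatula above 0.6 m/s).
It fails at once if the bur block is dropped (falls freely faster than 0.6 m/s, about 2 cm) (contact force between each of the fingers, the arm and bur_block below 0.01 N and linear speed of bur_block above 0.6 m/s).
It fails at once if the cast, the bowl or the jar is moved by more than 30 mm (distance of any of cast, bowl, jar from where it was at the start of the episode above 0.03 m).
It also fails if it takes over 72 s, if anything falls off the work surface, if the arm or the gripper's body presses on something with over 40 N, if the wrist force passes 120 N, or if a joint passes its speed limit or range.

## Robot

A 6-joint arm with a two-finger parallel gripper is mounted at the origin on the work surface. World frame = base frame: x ahead of the robot, y to its left, z up, the work surface at z = 0. Lengths are in m, angles in degrees, forces in N, time in s.
With the tool pointing down it reaches from about 0.375 to 0.9 m from the base axis. Payload 3.1 kg.
Tool frame: the origin (TCP) lies at the very end of the fingers, on their centre line; the grasp point (between the pads) lies 19 mm behind it; z points along the fingers, y is the line along which they close (so a half turn about z gives the same grasp; the last joint's range is limited). The gripper opens to 87 mm and grips with 3 to 60 N. Pads are 19 mm wide; open, the fingers measure 117 mm over their backs; the gripper's body (75 mm by 190 mm) begins 51 mm behind the grasp point.
Start: joints at [-10.227, 30.224, 82.088, -0, 67.689, -10.227], TCP at [0.625, 0, 0.223] pointing down, gripper open.
Joint ranges: [-176.69, 176.69], [-43.24, 126.21], [12.49, 139.97], [-82, 262], [0, 151.66], [-163.58, 163.58]. Speed limits (degrees/s): [159.86, 159.86, 180, 180, 180, 180].

## Interface

Orientations are given as a 3x3 rotation matrix whose columns are the frame's x, y, z axes.
In Python, from rig import bot gives the robot as it stands.
- The arm moves only by the tool move_arm, never from a script. Its argument "increments" is a list of rows, each an object with "xyz": the shift along the tool's x, y, z in mm, a list of three; "roll": the turn about the tool's z in rad; "grip": the opening in per cent of the stroke, from 0 (shut) to 100 (fully open). A call has 1 to 5 rows; each row shifts and turns the commanded pose from where the row before left it, along the tool's axes as they then stand; what a row does not reach is not made up. A row lasts 1/12 s, in which the tool goes at most 41.7 mm and 7.16 degrees, less where a joint would pass 70% of its speed; a pose out of reach is approached as far as the arm can. A call is refused whole if a number of a shift passes 41.7 or a number of a turn 0.125, either way. A call with a gripper value outside its range is refused whole. The fingers move at their own pace and stop on an object; the grip force is fixed at half the most. Time passes only in rows, so rows that do not move let the fingers close. It gives the time, the measured TCP pose, the force, the opening and the grip force at its end, in the units of the state.
- bot.read_state(): the state, without advancing time (a new reading comes with each control period).
- bot.capture(name): name is "scene" or "side" or "wrist"; returns (picture, depth): 420x560x3 uint8, red, green, blue; 420x560 float32, m along the optical axis (not along the pixel's ray), 0 where there is no reading.
- bot.camera_model(name): a dict with "intrinsics" (3x3 intrinsics, pixels), "rvec" (rotation vector, rad) and "tvec" (3), from world to camera coordinates, as OpenCV has them; the wrist camera has in their place "tool_from_camera" (4x4, takes a point from camera to tool coordinates, whose origin is the TCP and whose axes are the flange's). Camera axes: x right, y down, z forward; pixel columns grow to the right and rows downward; lengths in m; the calibration is good to about 2 mm. The wrist camera is an equidistant fisheye: a pixel r from the principal point sees the ray r / f radians off the axis. A picture is of the moment at which its call begins: read the wrist's pose just before it. camera_model takes no time and is no camera call.
- bot.hand_in(): hands the job in; it is judged then, once.
Trained networks look in the newest picture that a camera, given by its name, has taken for a name from the list of things; names that differ only in an ending like _2 or _b are one class to them, and where a whole thing is asked for, a point or a joint stands for the part that bears it (a point fixed in the world has none). Each returns a list of dicts, best first, with "conf" (0 to 1); they miss things now and then, are a little off and sometimes report something else, mostly with a low value. They report only what shows in the picture. A call takes as long as a camera call. They do not tell look-alikes from the thing itself.
- bot.spot_in(label, camera): "at" ([x, y, z] in m, in the coordinates of the camera as it stood for that picture, good to about 4 mm: the middle of the surface that is visible of it).
- bot.trace(label, camera): "mask" (420x560 bool, what is visible of it).
The state is a dict: "time_s": time; "joint_positions": joint angles; "qvel": joint speeds; "tau": joint torques, N m; "position": TCP position; "tcp_rot": TCP orientation; "force": force on the tool from outside, world axes, zero at the start; "moment": the same for the moment, N m; "opening": opening from 0.0 (shut) to 1.0 (fully open); "grasp_force": force on a finger pad.
Only numpy, scipy, OpenCV 4.12 (cv2) and the standard library are available. Lean on these libraries where they do the work, as an engineer would, in place of code of your own. Each camera call takes 0.05 s, during which the arm holds its last target. There are 200 camera calls.

## Working session

There is one attempt and no reset: what is moved stays moved. The work goes in short steps, Python scripts to look and compute and a tool call to move; the robot and the scene stay as the last step left them, time stands still between calls to the robot, and variables do not carry over. Pictures are saved under pics/ and viewed, at most 10 in all, crops included, and the job is handed in when it is done.

Besides the shell and the picture viewer there is one more tool, called after "Request:" as name([rows], argument=value, ...), one row to a line, values as JSON. move_arm: Moves the arm, as the interface text tells. Its arguments: {"type":"object","properties":{"increments":{"type":"array"}},"required":["increments"]}

```bash
mkdir -p pics
cat > h.py <<'E'
import numpy as np, cv2
from rig import bot
def w2c(n):
    m=bot.camera_model(n); R=cv2.Rodrigues(np.array(m["rvec"],float))[0]; return np.array(m["intrinsics"]),R,np.array(m["tvec"],float).ravel()
def toworld(n,p):
    K,R,t=w2c(n); return (np.atleast_2d(p)-t)@R
def cloud(n,mask,d):
    K,R,t=w2c(n); v,u=np.nonzero(mask&(d>0)); z=d[v,u]
    return toworld(n,np.c_[(u-K[0,2])/K[0,0]*z,(v-K[1,2])/K[1,1]*z,z])
def proj(n,P):
    K,R,t=w2c(n); q=(np.atleast_2d(P)@R.T+t)@K.T; return q[:,:2]/q[:,2:]
def box(P):
    r=cv2.minAreaRect((P[:,:2]*1000).astype(np.float32)); return r
E
python3 - <<'E'
from h import *
for n in ["scene","side"]:
    im,d=bot.capture(n); cv2.imwrite(f"pics/{n}0.png",cv2.cvtColor(im,cv2.COLOR_RGB2BGR)); np.save(f"{n}0.npy",d)
    for l in ["pan","divider_grip","blue_clip","orange_clip","spatula_mid","bur_mid","cast","bowl","jar"]:
        print(n,l,[(round(r["conf"],2),toworld(n,r["at"]).round(3).tolist()[0],proj(n,toworld(n,r["at"])).round().tolist()[0]) for r in bot.spot_in(l,n)])
print(bot.read_state()["tcp_rot"])
E
```

```text
scene pan [(0.79, [0.646, 0.032, 0.006], [256.0, 261.0])]
scene divider_grip [(0.89, [0.648, 0.033, 0.041], [255.0, 255.0])]
scene blue_clip [(0.48, [0.645, -0.133, 0.048], [217.0, 215.0])]
scene orange_clip [(0.68, [0.655, 0.187, 0.051], [292.0, 295.0])]
scene spatula_mid [(0.76, [0.255, -0.264, 0.013], [291.0, 132.0]), (0.71, [0.514, -0.289, 0.012], [223.0, 167.0]), (0.52, [0.467, -0.433, 0.014], [207.0, 135.0])]
scene bur_mid [(0.57, [0.441, 0.12, 0.032], [334.0, 234.0])]
scene cast [(0.78, [0.41, -0.119, 0.023], [285.0, 180.0])]
scene bowl [(0.88, [0.719, -0.269, 0.034], [168.0, 202.0])]
scene jar [(0.8, [0.516, 0.354, 0.063], [383.0, 305.0]), (0.23, [0.718, -0.274, 0.033], [168.0, 202.0])]
side pan [(0.83, [0.653, 0.049, 0.009], [211.0, 240.0])]
side divider_grip [(0.92, [0.647, 0.037, 0.031], [214.0, 229.0])]
side blue_clip []
side orange_clip [(0.64, [0.656, 0.195, 0.046], [189.0, 272.0]), (0.27, [0.645, 0.03, 0.037], [216.0, 225.0])]
side spatula_mid [(0.85, [0.262, -0.26, 0.006], [384.0, 178.0]), (0.69, [0.474, -0.289, 0.01], [305.0, 168.0]), (0.62, [0.472, -0.417, 0.007], [309.0, 148.0])]
side bur_mid [(0.9, [0.439, 0.128, 0.024], [306.0, 265.0])]
side cast [(0.75, [0.396, -0.112, 0.022], [331.0, 201.0])]
side bowl [(0.59, [0.722, -0.258, 0.032], [213.0, 163.0])]
side jar [(0.66, [0.505, 0.368, 0.051], [252.0, 350.0]), (0.29, [0.439, 0.132, 0.024], [306.0, 266.0])]
[[ 1.49265824e-05  9.99999996e-01  8.65149455e-05]
 [ 9.99999998e-01 -1.49215981e-05 -5.76123724e-05]
 [-5.76110812e-05  8.65158053e-05 -9.99999995e-01]]
```

View pics/scene0.png

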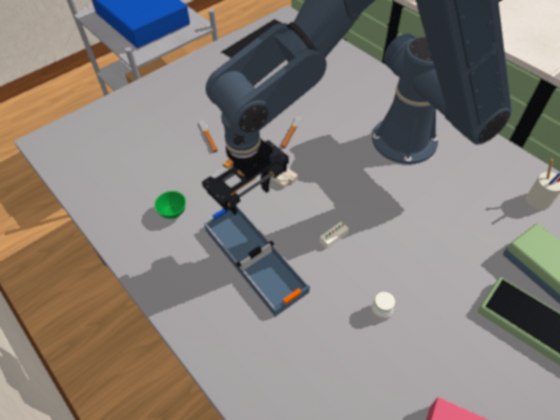

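View pics/side0.png

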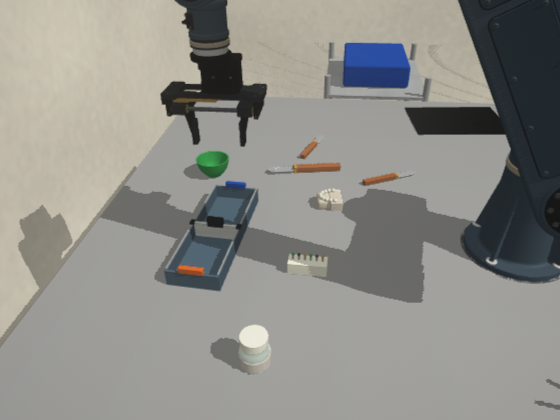

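The scene view shows the pan with its blue clip at (220,213), orange clip at (292,296) and divider at (258,254). In the side view there are three spatula-like things: A (384,178), B (305,168) and C (312,146). B looks longest, which fits "the largest", so I'll measure all three and enlarge a crop.

Run:
```python
from h import *
im,d=bot.capture("side")
c=cv2.cvtColor(im,cv2.COLOR_RGB2BGR)[125:200,250:430]; cv2.imwrite("pics/crop.png",cv2.resize(c,None,fx=4.4,fy=4.4,interpolation=cv2.INTER_CUBIC))
for n in ["side","scene"]:
    if n=="scene": im,d=bot.capture(n)
    for l in ["spatula_mid","pan","bur_mid","divider_grip"]:
        for r in bot.trace(l,n):
            P=cloud(n,r["mask"],d); print(n,l,round(r["conf"],2),len(P),box(P),P.min(0).round(3),P.max(0).round(3))
            P=P[P[:,2]>0.004] if l=="spatula_mid" else P[P[:,2]>0.03]; 
            if len(P)>5: print("   high",box(P))
```

```text
side spatula_mid 0.7 647 ((477.8403015136719, -309.3818664550781), (208.4948272705078, 62.47488021850586), 11.24940299987793) [ 0.378 -0.359 -0.006] [ 0.581 -0.261  0.02 ]
   high ((479.4973449707031, -293.6609191894531), (199.11080932617188, 32.28351593017578), 11.24940299987793)
side spatula_mid 0.54 176 ((469.3568420410156, -437.2791748046875), (161.35618591308594, 27.878440856933594), 70.61004638671875) [ 0.44  -0.515 -0.002] [ 0.494 -0.358  0.015]
   high ((465.4972839355469, -436.0103454589844), (161.74900817871094, 20.99331283569336), 72.60797882080078)
side pan 0.58 5581 ((658.265380859375, 4.31158447265625), (375.8531188964844, 142.5490264892578), 86.92882537841797) [ 0.58  -0.187 -0.004] [0.729 0.195 0.059]
   high ((646.5999755859375, 27.3092041015625), (328.8345947265625, 117.16313934326172), 85.58051300048828)
side bur_mid 0.6 794 ((436.3631591796875, 99.14964294433594), (70.79129791259766, 78.89457702636719), 86.88274383544922) [ 0.398  0.063 -0.003] [0.477 0.136 0.043]
   high ((438.9091491699219, 117.26792907714844), (5.8253679275512695, 62.52485275268555), 87.8176422
[... 1436 characters left out ...]
66 -0.154 -0.005] [0.712 0.194 0.234]
   high ((645.7778930664062, 27.471481323242188), (331.1454162597656, 115.42345428466797), 85.3812255859375)
scene bur_mid 0.82 429 ((429.4541015625, 109.28971099853516), (47.00612258911133, 98.62791442871094), 89.44535827636719) [ 0.38   0.086 -0.002] [0.479 0.133 0.046]
   high ((439.60125732421875, 116.46981811523438), (30.252470016479492, 76.57332611083984), 89.11923217773438)
scene divider_grip 0.82 327 ((647.1945190429688, 22.175077438354492), (32.23401641845703, 108.89964294433594), 86.37001037597656) [0.593 0.006 0.004] [0.702 0.039 0.062]
   high ((647.6624145507812, 30.146772384643555), (15.93162727355957, 108.82840728759766), 84.1873779296875)
```

View pics/crop.png

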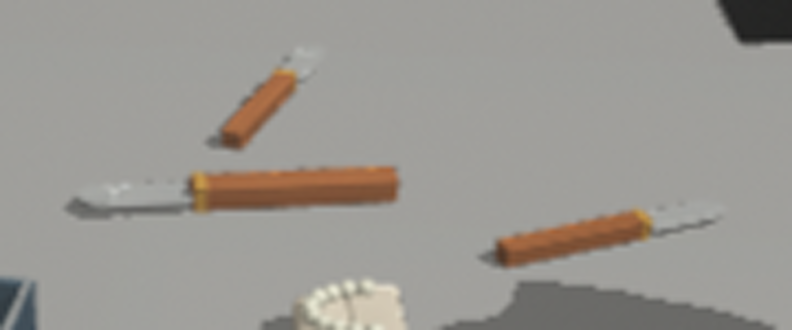

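B (side 305,168), about 200 mm long, is clearly the largest; A and C are about 155 mm, so B is the target. First I lower the closed fingers on the blue side of the divider tab, aligned with the pan.

Request:
move_arm([
  {"xyz": [-4, 10, 30], "roll": 0, "grip": 0},
  {"xyz": [-4, 10, 35], "roll": 0, "grip": 0},
  {"xyz": [0, 0, 35], "roll": 0, "grip": 0},
  {"xyz": [0, 0, 35], "roll": 0.04, "grip": 0},
  {"xyz": [0, 0, 20], "roll": 0.04, "grip": 0},
])

```text
time_s: 1.92
position: [0.6428, -0.0077, 0.0636]
tcp_rot: [[0.082, 0.997, -0.005], [0.997, -0.082, 0.001], [0.001, -0.005, -1.0]]
force: [0.3, -0.5, -0.1]
opening: 0.71
grasp_force: 0.0
```

```bash
cat > w.py <<'E'
from h import *
def wristcap(name=None):
    s=bot.read_state(); im,d=bot.capture("wrist")
    if name: cv2.imwrite(name,cv2.cvtColor(im,cv2.COLOR_RGB2BGR))
    return s,im,d
def c2w(s,P):
    T=np.array(bot.camera_model("wrist")["tool_from_camera"]); P=np.atleast_2d(P)
    return (P@T[:3,:3].T+T[:3,3])@np.array(s["tcp_rot"]).T+np.array(s["position"])
def wcloud(s,mask,d):
    K=np.array(bot.camera_model("wrist")["intrinsics"]); v,u=np.nonzero(mask&(d>0)); z=d[v,u]
    x=(u-K[0,2])/K[0,0]; y=(v-K[1,2])/K[1,1]; r=np.hypot(x,y)+1e-9; k=np.tan(r)/r
    return c2w(s,np.c_[x*k*z,y*k*z,z])
E
python3 - <<'E'
from w import *
s,im,d=wristcap("pics/w1.png")
print(s["time_s"],s["position"],s["opening"])
for l in ["divider_grip","blue_clip","orange_clip"]:
    print(l,[(round(r["conf"],2),c2w(s,r["at"]).round(3).tolist()[0]) for r in bot.spot_in(l,"wrist")])
E
```

```text
1.9167 [ 0.64280612 -0.00774189  0.06361789] 0.7100434068937173
divider_grip [(0.72, [0.65, 0.03, 0.041])]
blue_clip []
orange_clip [(0.69, [0.467, 0.112, 0.028])]
```

View pics/w1.png

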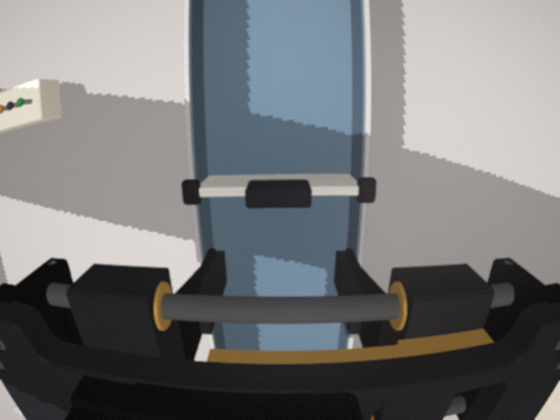

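The wrist view shows the divider tab at (280,192), centred between the fingers. I'll close, lower and push it.

Request:
move_arm([
  {"xyz": [0, 0, 0], "roll": 0, "grip": 0},
  {"xyz": [0, 0, 0], "roll": 0, "grip": 0},
  {"xyz": [0, 0, 0], "roll": 0, "grip": 0},
  {"xyz": [0, 0, 8], "roll": 0, "grip": 0},
  {"xyz": [0, 0, 8], "roll": 0, "grip": 0},
])

```text
time_s: 2.53
position: [0.6459, -0.0081, 0.0525]
tcp_rot: [[0.08, 0.997, 0.003], [0.997, -0.08, -0.001], [-0.0, 0.003, -1.0]]
force: [0.1, -0.1, -0.8]
opening: 0.141
grasp_force: 0.0
```

Request:
move_arm([
  {"xyz": [0, 0, 0], "roll": 0, "grip": 0},
  {"xyz": [0, 0, 0], "roll": 0, "grip": 0},
  {"xyz": [0, 0, 0], "roll": 0, "grip": 0},
  {"xyz": [5, 0, 0], "roll": 0, "grip": 0},
  {"xyz": [7, 0, 0], "roll": 0, "grip": 0},
])

```text
time_s: 2.95
position: [0.6462, 0.0039, 0.0517]
tcp_rot: [[0.081, 0.997, 0.0], [0.997, -0.081, -0.0], [-0.0, 0.0, -1.0]]
force: [-0.0, -0.1, -0.1]
opening: 0.008
grasp_force: 0.0
```

Request:
move_arm([
  {"xyz": [8, 0, 0], "roll": 0, "grip": 0},
  {"xyz": [8, 0, 0], "roll": 0, "grip": 0},
  {"xyz": [8, 0, 0], "roll": 0, "grip": 0},
  {"xyz": [8, 0, 0], "roll": 0, "grip": 0},
  {"xyz": [8, 0, 0], "roll": 0, "grip": 0},
])

```text
time_s: 3.37
position: [0.6491, 0.0446, 0.0517]
tcp_rot: [[0.079, 0.997, -0.0], [0.997, -0.079, -0.001], [-0.001, -0.0, -1.0]]
force: [-0.3, -2.8, 1.3]
opening: 0.005
grasp_force: 1.4
```

Request:
move_arm([
  {"xyz": [7, 0, 0], "roll": 0, "grip": 0},
  {"xyz": [6, 0, 0], "roll": 0, "grip": 0},
  {"xyz": [6, 0, 0], "roll": 0, "grip": 0},
  {"xyz": [4, 0, 0], "roll": 0, "grip": 0},
  {"xyz": [2, 0, 0], "roll": 0, "grip": 0},
])

```text
time_s: 3.78
position: [0.6509, 0.0696, 0.0516]
tcp_rot: [[0.079, 0.997, -0.001], [0.997, -0.079, 0.0], [0.0, -0.001, -1.0]]
force: [-1.5, -2.3, 1.6]
opening: 0.006
grasp_force: 1.3
```

Run:
```python
from w import *
print(bot.read_state()["position"])
c=np.array([.646,.0275]);a=np.array([.080,.997])
for n in ["scene","side"]:
    bot.capture(n)
    for l in ["divider_grip","blue_clip","orange_clip"]:
        for r in bot.spot_in(l,n)[:1]:
            p=toworld(n,r["at"])[0]; print(n,l,round(r["conf"],2),p.round(3),((p[:2]-c)@a).round(4))
```

```text
[0.65086374 0.06957435 0.05157919]
scene divider_grip 0.59 [0.652 0.089 0.042] 0.0615
scene blue_clip 0.42 [ 0.639 -0.13   0.048] -0.1579
scene orange_clip 0.62 [0.656 0.185 0.048] 0.1579
side divider_grip 0.81 [0.653 0.096 0.031] 0.069
side orange_clip 0.55 [0.655 0.194 0.047] 0.1666
```

The divider is about 0.219 m from the blue clip, inside the window. Now I go to a viewing pose behind the spatula.

Request:
move_arm([
  {"xyz": [-8, 0, 0], "roll": 0, "grip": 0},
  {"xyz": [-8, 0, -36], "roll": 0, "grip": 0},
  {"xyz": [0, 0, -41], "roll": 0, "grip": 70},
  {"xyz": [-34, -18, 0], "roll": 0, "grip": 70},
  {"xyz": [-34, -18, 0], "roll": 0, "grip": 70},
])

```text
time_s: 4.6
position: [0.6115, -0.0126, 0.1318]
tcp_rot: [[0.077, 0.997, 0.009], [0.997, -0.077, -0.002], [-0.001, 0.009, -1.0]]
force: [0.4, -1.3, -0.3]
opening: 0.15
grasp_force: 0.0
```

Request:
move_arm([
  {"xyz": [-34, -18, 0], "roll": 0, "grip": 70},
  {"xyz": [-34, -18, 0], "roll": 0, "grip": 70},
  {"xyz": [-34, -18, 0], "roll": 0, "grip": 70},
  {"xyz": [-34, -18, 0], "roll": 0, "grip": 70},
  {"xyz": [-34, -18, 0], "roll": 0, "grip": 70},
])

```text
time_s: 5.02
position: [0.504, -0.1762, 0.1288]
tcp_rot: [[0.08, 0.997, 0.001], [0.997, -0.08, -0.0], [-0.0, 0.001, -1.0]]
force: [0.3, -0.5, 0.1]
opening: 0.527
grasp_force: 0.0
```

Request:
move_arm([
  {"xyz": [-34, -18, 0], "roll": 0, "grip": 70},
  {"xyz": [-34, -18, 0], "roll": 0, "grip": 70},
  {"xyz": [-34, -20, 0], "roll": 0, "grip": 70},
  {"xyz": [-33, -20, 0], "roll": 0, "grip": 70},
  {"xyz": [0, 0, 0], "roll": 0.12, "grip": 70},
])

```text
time_s: 5.43
position: [0.4156, -0.3095, 0.1289]
tcp_rot: [[0.206, 0.979, 0.0], [0.979, -0.206, -0.004], [-0.004, 0.001, -1.0]]
force: [0.5, -0.2, -0.4]
opening: 0.695
grasp_force: 0.0
```

Request:
move_arm([
  {"xyz": [0, 0, 0], "roll": 0.12, "grip": 70},
  {"xyz": [0, 0, 0], "roll": 0.12, "grip": 70},
  {"xyz": [0, 0, 0], "roll": 0.12, "grip": 70},
  {"xyz": [0, 0, 0], "roll": 0.12, "grip": 70},
  {"xyz": [0, 0, 0], "roll": 0.12, "grip": 70},
])

```text
time_s: 5.85
position: [0.4182, -0.3035, 0.1287]
tcp_rot: [[0.722, 0.692, 0.0], [0.692, -0.722, -0.0], [-0.0, 0.0, -1.0]]
force: [0.1, -0.1, -0.4]
opening: 0.698
grasp_force: 0.0
```

Request:
move_arm([
  {"xyz": [0, 0, 0], "roll": 0.12, "grip": 70},
  {"xyz": [0, 0, 0], "roll": 0.12, "grip": 70},
  {"xyz": [0, 0, 0], "roll": 0.12, "grip": 70},
  {"xyz": [0, 0, 0], "roll": 0.12, "grip": 70},
  {"xyz": [0, 0, 0], "roll": 0.095, "grip": 70},
])

```text
time_s: 6.27
position: [0.4184, -0.3034, 0.1287]
tcp_rot: [[0.982, 0.189, 0.0], [0.189, -0.982, -0.0], [0.0, 0.0, -1.0]]
force: [-0.5, -0.3, -0.2]
opening: 0.699
grasp_force: 0.0
```

Request:
move_arm([
  {"xyz": [0, 0, 0], "roll": 0, "grip": 70},
])

```text
time_s: 6.35
position: [0.4185, -0.3034, 0.1287]
tcp_rot: [[0.981, 0.192, 0.0], [0.192, -0.981, -0.0], [0.0, 0.0, -1.0]]
force: [0.5, -0.0, -0.5]
opening: 0.703
grasp_force: 0.0
```

Run:
```python
from w import *
s,im,d=wristcap("pics/w2.png")
R=np.array(s["tcp_rot"]); print(s["position"],R[:2,0],s["opening"])
for r in bot.trace("spatula_mid","wrist"):
    P=wcloud(s,r["mask"],d); P=P[P[:,2]>-.01]; H=P[P[:,2]>0.012]
    print(round(r["conf"],2),len(P),box(P),"H",len(H),box(H) if len(H)>5 else 0,P[:,2].max())
    Q=(P-s["position"])@R; print(" tool extents",Q.min(0).round(3),Q.max(0).round(3))
```

```text
[ 0.41845359 -0.30335247  0.12867746] [0.98131261 0.19242006] 0.7025077610236455
0.82 400 ((339.1414794921875, -270.75311279296875), (204.5279998779297, 28.270463943481445), 0.415709912776947) H 288 ((342.82330322265625, -270.4855651855469), (23.30491828918457, 197.8784942626953), 88.83568572998047) 0.2256119564116974
 tool extents [-0.175 -0.076 -0.097] [ 0.026 -0.014  0.129]
0.64 2295 ((465.13494873046875, -436.5155334472656), (152.35426330566406, 20.452287673950195), 72.7068099975586) H 1530 ((473.4751892089844, -412.2952880859375), (99.74202728271484, 15.639688491821289), 71.5281982421875) 0.016297504916755703
 tool extents [-0.022  0.071  0.112] [0.063 0.21  0.129]
0.59 5634 ((475.7542724609375, -295.74298095703125), (204.2866973876953, 26.44618034362793), 11.003135681152344) H 3544 ((477.3701477050781, -294.40948486328125), (196.18072509765625, 25.386581420898438), 10.193596839904785) 0.020492670420759196
 tool extents [-0.044 -0.01   0.108] [0.16  0.017 0.13 ]
```

View pics/w2.png

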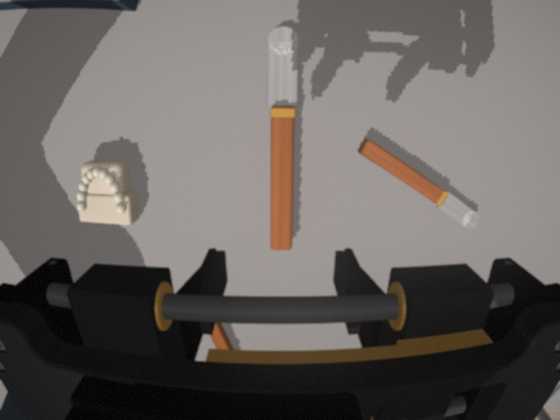

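The large spatula runs up the middle, from (282,248) to (283,30), aligned with the tool. Its mid is 58 mm ahead and 3.5 mm to the side. I'll go over it, lower and grip.

Request:
move_arm([
  {"xyz": [29, 2, 25], "roll": 0, "grip": 70},
  {"xyz": [29, 1.5, 25], "roll": 0, "grip": 70},
  {"xyz": [0, 0, 30], "roll": 0, "grip": 70},
  {"xyz": [0, 0, 30], "roll": 0, "grip": 70},
  {"xyz": [0, 0, 10], "roll": 0, "grip": 70},
])

```text
time_s: 6.87
position: [0.4747, -0.2932, 0.005]
tcp_rot: [[0.98, 0.197, -0.005], [0.197, -0.98, 0.004], [-0.004, -0.005, -1.0]]
force: [0.3, 0.4, 0.0]
opening: 0.698
grasp_force: 0.0
```

Request:
move_arm([
  {"xyz": [0, 0, 4], "roll": 0, "grip": 40},
  {"xyz": [0, 0, 0], "roll": 0, "grip": 10},
  {"xyz": [0, 0, 0], "roll": 0, "grip": 0},
  {"xyz": [0, 0, 0], "roll": 0, "grip": 0},
  {"xyz": [0, 0, 0], "roll": 0, "grip": 0},
])

```text
time_s: 7.28
position: [0.477, -0.2959, 0.0062]
tcp_rot: [[0.981, 0.194, 0.002], [0.194, -0.981, -0.002], [0.002, 0.003, -1.0]]
force: [-0.2, 0.1, 0.1]
opening: 0.408
grasp_force: 0.0
```

Request:
move_arm([
  {"xyz": [0, 0, 0], "roll": 0, "grip": 0},
  {"xyz": [0, 0, 0], "roll": 0, "grip": 0},
  {"xyz": [0, 0, 0], "roll": 0, "grip": 0},
  {"xyz": [0, 0, 0], "roll": 0, "grip": 0},
  {"xyz": [0, 0, 0], "roll": 0, "grip": 0},
])

```text
time_s: 7.7
position: [0.4764, -0.2951, 0.0054]
tcp_rot: [[0.981, 0.194, 0.001], [0.194, -0.981, -0.001], [0.0, 0.001, -1.0]]
force: [0.2, 0.6, 6.1]
opening: 0.227
grasp_force: 30.0
```

Gripped (19.7 mm, 30 N). Next: lift, carry over the blue bay and turn it lengthways.

Request:
move_arm([
  {"xyz": [0, 0, -10], "roll": 0, "grip": 0},
  {"xyz": [0, 0, -25], "roll": 0, "grip": 0},
  {"xyz": [0, 0, -30], "roll": 0, "grip": 0},
  {"xyz": [0, 0, -30], "roll": 0, "grip": 0},
  {"xyz": [0, 0, -25], "roll": 0, "grip": 0},
])

```text
time_s: 8.12
position: [0.4763, -0.295, 0.1266]
tcp_rot: [[0.981, 0.195, 0.001], [0.195, -0.981, -0.001], [0.0, 0.001, -1.0]]
force: [-0.2, -1.0, -0.6]
opening: 0.219
grasp_force: 30.0
```

Request:
move_arm([
  {"xyz": [20, -22, 0], "roll": 0, "grip": 0},
  {"xyz": [22, -24, 0], "roll": 0, "grip": 0},
  {"xyz": [22, -24, 0], "roll": 0, "grip": 0},
  {"xyz": [22, -24, 0], "roll": 0, "grip": 0},
  {"xyz": [22, -24, 0], "roll": 0, "grip": 0},
])

```text
time_s: 8.53
position: [0.5595, -0.1568, 0.125]
tcp_rot: [[0.981, 0.194, -0.0], [0.194, -0.981, 0.0], [-0.0, -0.0, -1.0]]
force: [0.5, 0.8, -1.6]
opening: 0.23
grasp_force: 30.0
```

Request:
move_arm([
  {"xyz": [22, -24, 0], "roll": 0, "grip": 0},
  {"xyz": [22, -24, 0], "roll": 0, "grip": 0},
  {"xyz": [22, -24, 0], "roll": 0, "grip": 0},
  {"xyz": [22, -24, 0], "roll": 0, "grip": 0},
  {"xyz": [19, -20, 0], "roll": 0, "grip": 0},
])

```text
time_s: 8.95
position: [0.6421, -0.0213, 0.1248]
tcp_rot: [[0.981, 0.196, -0.0], [0.196, -0.981, 0.0], [-0.0, -0.0, -1.0]]
force: [0.3, -0.7, -0.9]
opening: 0.224
grasp_force: 30.0
```

Request:
move_arm([
  {"xyz": [0, 0, 0], "roll": -0.11, "grip": 0},
  {"xyz": [0, 0, 0], "roll": -0.12, "grip": 0},
  {"xyz": [0, 0, 0], "roll": -0.12, "grip": 0},
  {"xyz": [0, 0, 0], "roll": -0.12, "grip": 0},
  {"xyz": [0, 0, 0], "roll": -0.12, "grip": 0},
])

```text
time_s: 9.37
position: [0.6412, -0.0233, 0.1246]
tcp_rot: [[0.702, 0.712, -0.001], [0.712, -0.702, 0.0], [-0.001, -0.001, -1.0]]
force: [0.1, 0.0, -0.6]
opening: 0.224
grasp_force: 30.0
```

Request:
move_arm([
  {"xyz": [0, 0, 0], "roll": -0.12, "grip": 0},
  {"xyz": [0, 0, 0], "roll": -0.12, "grip": 0},
  {"xyz": [0, 0, 0], "roll": -0.12, "grip": 0},
  {"xyz": [0, 0, 0], "roll": -0.12, "grip": 0},
  {"xyz": [0, 0, 0], "roll": -0.12, "grip": 0},
])

```text
time_s: 9.78
position: [0.6411, -0.0235, 0.1246]
tcp_rot: [[0.178, 0.984, -0.001], [0.984, -0.178, 0.0], [-0.0, -0.001, -1.0]]
force: [0.4, 0.3, -0.6]
opening: 0.227
grasp_force: 30.0
```

Request:
move_arm([
  {"xyz": [0, 0, 0], "roll": -0.105, "grip": 0},
  {"xyz": [0, 0, 0], "roll": 0, "grip": 0},
  {"xyz": [0, 0, 0], "roll": 0, "grip": 0},
])

```text
time_s: 10.03
position: [0.6413, -0.0235, 0.1246]
tcp_rot: [[0.083, 0.997, -0.0], [0.997, -0.083, 0.0], [0.0, -0.0, -1.0]]
force: [0.1, -0.1, -1.5]
opening: 0.226
grasp_force: 30.0
```

```bash
python3 - <<'E'
from w import *
s,im,d=wristcap("pics/w3.png")
R=np.array(s["tcp_rot"]); print(s["position"],R[:2,0],s["opening"])
for l in ["spatula_mid","divider_grip","pan"]:
  for r in bot.trace(l,"wrist")[:2]:
    P=wcloud(s,r["mask"],d); Q=(P-s["position"])@R; print(l,round(r["conf"],2),len(P),box(P),np.percentile(Q,2,0).round(3),np.percentile(Q,98,0).round(3))
bot.capture("side")
p=[toworld("side",r["at"])[0].round(3) for r in bot.spot_in("divider_grip","side")]; print(p)
im,d=bot.capture("side"); c=cv2.cvtColor(im,cv2.COLOR_RGB2BGR)[130:300,130:330]; cv2.imwrite("pics/s3.png",cv2.resize(c,None,fx=3,fy=3,interpolation=cv2.INTER_CUBIC))
E
python3 -c "
import cv2,numpy as np
a=cv2.imread('pics/w3.png');b=cv2.resize(cv2.imread('pics/s3.png'),(400,340))
a=cv2.resize(a,(400,300));o=np.zeros((340,800,3),np.uint8);o[:300,:400]=a;o[:,400:]=b;cv2.imwrite('pics/c3.png',o)"
```

```text
[ 0.64132366 -0.02353738  0.12460411] [0.08259974 0.9965828 ] 0.22605486306409112
spatula_mid 0.72 576 ((419.860107421875, -140.20849609375), (31.995920181274414, 44.852874755859375), 5.208557605743408) [-0.148 -0.224  0.093] [-0.114 -0.195  0.117]
spatula_mid 0.69 11089 ((640.136962890625, -50.78266906738281), (265.9087829589844, 47.41426086425781), 84.56692504882812) [-0.047 -0.01  -0.014] [ 0.096  0.014 -0.004]
divider_grip 0.72 2307 ((644.83154296875, 86.87044525146484), (26.805648803710938, 128.19459533691406), 84.74017333984375) [ 0.103 -0.056  0.065] [0.118 0.056 0.119]
pan 0.82 27903 ((645.02685546875, 31.740921020507812), (261.17523193359375, 137.27792358398438), 84.43960571289062) [-0.05  -0.052  0.067] [0.18  0.054 0.121]
[array([0.655, 0.093, 0.032])]
```

View pics/c3.png

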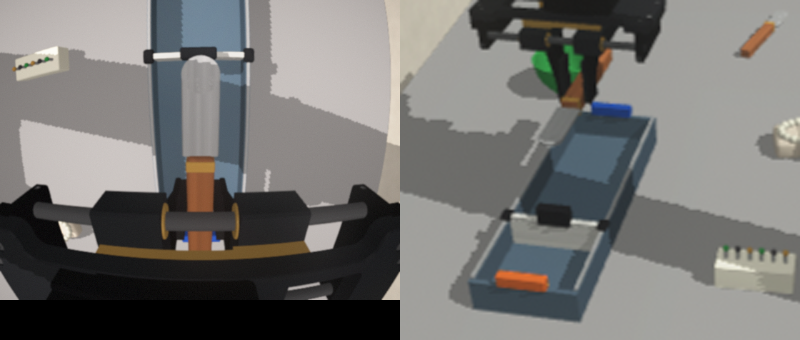

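The spatula hangs level, blade tip near (200,62) in the wrist half, just short of the divider tab. The end clearances are only a few mm, so I'll measure clips, tab and handle end by colour.

Run:
```python
from w import *
s=bot.read_state();R=np.array(s["tcp_rot"])
def seg(im):
    h=cv2.cvtColor(im,cv2.COLOR_RGB2HSV).astype(int); H,S,V=h[...,0],h[...,1],h[...,2]
    return {"blue":(abs(H-114)<8)&(S>190)&(V>90),"orange":(abs(H-8)<7)&(S>215)&(V>150),"wood":(abs(H-10)<6)&(S>120)&(S<215)&(V>60)}
for n in ["scene","side","wrist"]:
    im,d=bot.capture(n)
    for k,m in seg(im).items():
        P=wcloud(s,m,d) if n=="wrist" else cloud(n,m,d)
        Q=(P-s["position"])@R; ok=(abs(Q[:,1])<.06)&(abs(Q[:,0])<.3)&(P[:,2]<.16)&(P[:,2]>.03)
        if k=="wood": ok&=abs(Q[:,1])<.02
        Q=Q[ok]
        if len(Q)>8: print(n,k,len(Q),np.percentile(Q,3,0).round(4),np.percentile(Q,50,0).round(4),np.percentile(Q,97,0).round(4))
```

```text
scene orange 73 [ 0.2067 -0.0236  0.0709] [ 0.2113 -0.0025  0.0747] [0.2156 0.0195 0.0785]
scene wood 96 [-0.0014 -0.0142 -0.0171] [ 0.0124  0.0002 -0.0113] [0.2151 0.0158 0.0849]
side blue 19 [-0.1135 -0.0193  0.0744] [-0.1102  0.0049  0.076 ] [-0.1052  0.0211  0.0782]
side wood 308 [-0.0843 -0.0173 -0.0124] [ 0.2079 -0.0022  0.0745] [0.2174 0.0177 0.0865]
wrist blue 33 [-0.1134 -0.0176  0.0735] [-0.1103  0.0184  0.0743] [-0.1068  0.0212  0.0753]
wrist wood 3176 [-0.0496 -0.0072 -0.0138] [ 0.      0.0019 -0.0127] [ 0.0291  0.0109 -0.0101]
```

Ends are centred to about 1 mm, with roughly 4 mm to the clip and to the tab. I lower it, slowly past the tab.

Request:
move_arm([
  {"xyz": [1, 0, 25], "roll": 0, "grip": 0},
  {"xyz": [0, 0, 25], "roll": 0, "grip": 0},
  {"xyz": [0, 0, 7], "roll": 0, "grip": 0},
  {"xyz": [0, 0, 5], "roll": 0, "grip": 0},
  {"xyz": [0, 0, 5], "roll": 0, "grip": 0},
])

```text
time_s: 10.95
position: [0.6421, -0.0227, 0.0575]
tcp_rot: [[0.08, 0.997, 0.0], [0.997, -0.08, -0.0], [-0.0, 0.0, -1.0]]
force: [-0.6, 0.1, -0.7]
opening: 0.227
grasp_force: 30.0
```

Request:
move_arm([
  {"xyz": [0, 0, 6], "roll": 0, "grip": 0},
  {"xyz": [0, 0, 6], "roll": 0, "grip": 0},
  {"xyz": [0, 0, 6], "roll": 0, "grip": 0},
  {"xyz": [0, 0, 6], "roll": 0, "grip": 0},
  {"xyz": [0, 0, 6], "roll": 0, "grip": 0},
])

```text
time_s: 11.37
position: [0.6419, -0.0227, 0.0273]
tcp_rot: [[0.08, 0.997, 0.001], [0.997, -0.08, -0.0], [-0.0, 0.001, -1.0]]
force: [-1.0, -0.3, -0.7]
opening: 0.222
grasp_force: 30.0
```

Request:
move_arm([
  {"xyz": [0, 0, 5], "roll": 0, "grip": 0},
  {"xyz": [0, 0, 5], "roll": 0, "grip": 0},
  {"xyz": [0, 0, 4], "roll": 0, "grip": 0},
  {"xyz": [0, 0, 2], "roll": 0, "grip": 0},
  {"xyz": [0, 0, 1], "roll": 0, "grip": 0},
])

```text
time_s: 11.78
position: [0.6414, -0.0226, 0.0104]
tcp_rot: [[0.08, 0.997, -0.001], [0.997, -0.08, 0.0], [0.0, -0.001, -1.0]]
force: [-1.7, -0.4, 4.7]
opening: 0.225
grasp_force: 30.0
```

Floor contact at the expected height (+4.7 N). I release it in place.

Request:
move_arm([
  {"xyz": [0, 0, 0], "roll": 0, "grip": 30},
  {"xyz": [0, 0, 0], "roll": 0, "grip": 45},
  {"xyz": [0, 0, 0], "roll": 0, "grip": 45},
  {"xyz": [0, 0, 0], "roll": 0, "grip": 45},
  {"xyz": [0, 0, 0], "roll": 0, "grip": 45},
])

```text
time_s: 12.2
position: [0.6419, -0.0227, 0.0108]
tcp_rot: [[0.08, 0.997, 0.001], [0.997, -0.08, -0.0], [-0.0, 0.001, -1.0]]
force: [0.2, 0.8, 0.3]
opening: 0.433
grasp_force: 0.0
```

Request:
move_arm([
  {"xyz": [0, 0, -10], "roll": 0, "grip": 45},
  {"xyz": [0, 0, -25], "roll": 0, "grip": 45},
  {"xyz": [0, 0, -30], "roll": 0, "grip": 45},
  {"xyz": [0, 0, -35], "roll": 0, "grip": 60},
  {"xyz": [0, 0, -20], "roll": 0, "grip": 60},
])

```text
time_s: 12.62
position: [0.6434, -0.0229, 0.1348]
tcp_rot: [[0.08, 0.997, 0.005], [0.997, -0.08, -0.001], [-0.001, 0.005, -1.0]]
force: [0.2, -0.2, 0.6]
opening: 0.527
grasp_force: 0.0
```

Run:
```python
from w import *
s=bot.read_state(); print(s["position"],s["opening"])
im,d=bot.capture("side")
a=cv2.resize(cv2.cvtColor(im,cv2.COLOR_RGB2BGR)[150:310,140:340],(500,400),interpolation=cv2.INTER_CUBIC); cv2.imwrite("pics/s4.png",a)
for n in ["side","scene"]:
    if n=="scene": im,d=bot.capture(n)
    for r in bot.trace("spatula_mid",n): 
        P=cloud(n,r["mask"],d); P=P[(P[:,2]<.035)&(P[:,2]>.005)]
        if len(P)>5: print(n,round(r["conf"],2),box(P))
    for r in bot.trace("bur_mid",n)[:1]:
        P=cloud(n,r["mask"],d); print(n,"bur",[box(P[P[:,2]>h]) for h in (.02,.03)])
```

```text
[ 0.64336401 -0.0228797   0.13483862] 0.5266364869527425
side 0.85 ((251.3616485595703, -267.89776611328125), (151.47726440429688, 23.371625900268555), 27.33991813659668)
side 0.8 ((645.23193359375, -36.28619384765625), (169.4755096435547, 29.64182472229004), 86.39083862304688)
side 0.65 ((466.0005187988281, -430.23834228515625), (152.0677490234375, 20.524669647216797), 73.31208038330078)
side bur [((437.4696350097656, 117.28776550292969), (35.99501037597656, 79.36168670654297), 86.6517333984375), ((438.47613525390625, 123.29939270019531), (20.1012020111084, 64.11273956298828), 86.37435150146484)]
scene 0.96 ((640.5791625976562, -22.529037475585938), (179.57574462890625, 29.433956146240234), 85.00701904296875)
scene 0.64 ((248.60569763183594, -268.3779296875), (153.7313690185547, 20.961395263671875), 28.135631561279297)
scene 0.62 ((479.6354675292969, -402.7832336425781), (74.60230255126953, 12.878095626831055), 67.6353988647461)
scene 0.34 ((518.0408935546875, 354.4976806640625), (26.80820655822754, 51.80162811279297), 22.020109176635742)
scene bur [((438.470458984375, 116.21514129638672), (81.46253204345703, 33.605186462402344), 1.599509596824646), ((439.8530578613281, 117.12740325927734), (29.3199462890625, 76.29715728759766), 88.45081329345703)]
```

View pics/s4.png

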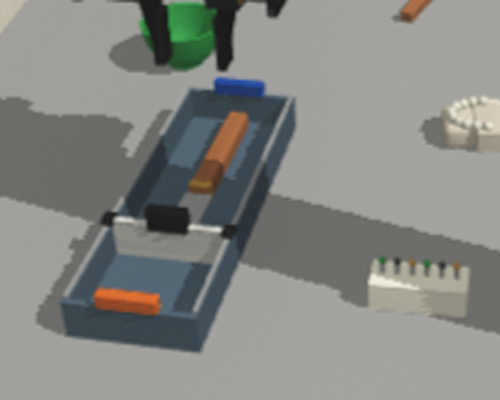

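The spatula lies in the blue bay. The bur block's long side runs along world x, centre about (0.438, 0.117). I go to a viewing pose beyond it with the tool turned so it closes across its width.

Request:
move_arm([
  {"xyz": [21, -26, 0], "roll": 0, "grip": 75},
  {"xyz": [21, -26, 0], "roll": 0, "grip": 75},
  {"xyz": [21, -26, 0], "roll": 0, "grip": 75},
  {"xyz": [21, -26, 0], "roll": 0, "grip": 75},
  {"xyz": [22, -26, 0], "roll": 0, "grip": 75},
])

```text
time_s: 13.33
position: [0.5181, 0.0941, 0.1289]
tcp_rot: [[0.081, 0.997, -0.004], [0.997, -0.081, 0.0], [-0.0, -0.004, -1.0]]
force: [0.3, 1.1, 0.2]
opening: 0.747
grasp_force: 0.0
```

Request:
move_arm([
  {"xyz": [22, -25, 0], "roll": 0, "grip": 75},
  {"xyz": [0, 0, 0], "roll": -0.12, "grip": 75},
  {"xyz": [0, 0, 0], "roll": -0.12, "grip": 75},
  {"xyz": [0, 0, 0], "roll": -0.12, "grip": 75},
  {"xyz": [0, 0, 0], "roll": -0.12, "grip": 75},
])

```text
time_s: 13.75
position: [0.496, 0.1177, 0.1291]
tcp_rot: [[-0.396, 0.918, -0.004], [0.918, 0.396, -0.0], [0.001, -0.003, -1.0]]
force: [-1.0, 0.7, -0.5]
opening: 0.747
grasp_force: 0.0
```

Request:
move_arm([
  {"xyz": [0, 0, 0], "roll": -0.12, "grip": 75},
  {"xyz": [0, 0, 0], "roll": -0.12, "grip": 75},
  {"xyz": [0, 0, 0], "roll": -0.12, "grip": 75},
  {"xyz": [0, 0, 0], "roll": -0.12, "grip": 75},
  {"xyz": [0, 0, 0], "roll": -0.12, "grip": 75},
])

```text
time_s: 14.17
position: [0.4962, 0.1173, 0.129]
tcp_rot: [[-0.845, 0.535, -0.004], [0.535, 0.845, -0.0], [0.003, -0.002, -1.0]]
force: [-0.2, -0.3, -0.6]
opening: 0.748
grasp_force: 0.0
```

Request:
move_arm([
  {"xyz": [0, 0, 0], "roll": -0.12, "grip": 75},
  {"xyz": [0, 0, 0], "roll": -0.12, "grip": 75},
  {"xyz": [0, 0, 0], "roll": -0.12, "grip": 75},
  {"xyz": [0, 0, 0], "roll": -0.12, "grip": 75},
  {"xyz": [0, 0, 0], "roll": -0.09, "grip": 75},
])

```text
time_s: 14.58
position: [0.4962, 0.1173, 0.129]
tcp_rot: [[-1.0, -0.005, -0.004], [-0.005, 1.0, -0.0], [0.004, -0.0, -1.0]]
force: [0.7, 0.1, -0.1]
opening: 0.751
grasp_force: 0.0
```

Request:
move_arm([
  {"xyz": [0, 0, 0], "roll": 0, "grip": 75},
])

```text
time_s: 14.67
position: [0.4963, 0.1173, 0.1291]
tcp_rot: [[-1.0, -0.001, -0.004], [-0.001, 1.0, -0.0], [0.004, -0.0, -1.0]]
force: [0.2, -1.1, -0.3]
opening: 0.751
grasp_force: 0.0
```

Run:
```python
from w import *
s,im,d=wristcap("pics/w5.png")
R=np.array(s["tcp_rot"]); print(s["position"],R[:2,0],s["opening"])
for r in bot.trace("bur_mid","wrist")[:2]:
    P=wcloud(s,r["mask"],d); Q=(P-s["position"])@R
    print(round(r["conf"],2),len(P),[box(P[P[:,2]>h]) for h in (.01,.024)],"tool",[ (np.percentile(Q[P[:,2]>h],1,0).round(3),np.percentile(Q[P[:,2]>h],99,0).round(3)) for h in (.01,.024)], box(Q[P[:,2]>.024]))
```

```text
[0.49627498 0.11729687 0.12910202] [-9.99993566e-01 -6.40352688e-04] 0.750762020515779
0.69 3628 [((438.048583984375, 114.22962951660156), (32.18926239013672, 79.37413024902344), 88.60586547851562), ((438.048583984375, 114.22962951660156), (32.18926239013672, 79.37413024902344), 88.60586547851562)] tool [(array([ 0.02 , -0.019,  0.086]), array([0.097, 0.013, 0.103])), (array([ 0.02 , -0.019,  0.086]), array([0.097, 0.013, 0.103]))] ((57.86473083496094, -3.0218048095703125), (79.3773193359375, 32.189491271972656), 1.428693413734436)
0.38 3078 [((504.43853759765625, 345.5572509765625), (49.103416442871094, 49.338863372802734), 9.772047996520996), ((505.59027099609375, 345.49176025390625), (49.675453186035156, 48.50922775268555), 27.94808578491211)] tool [(array([-0.031,  0.205,  0.063]), array([0.015, 0.251, 0.118])), (array([-0.031,  0.206,  0.063]), array([0.015, 0.251, 0.104]))] ((-9.763239860534668, 228.1942596435547), (48.55923843383789, 49.56248474121094), 61.96736145019531)
```

View pics/w5.png

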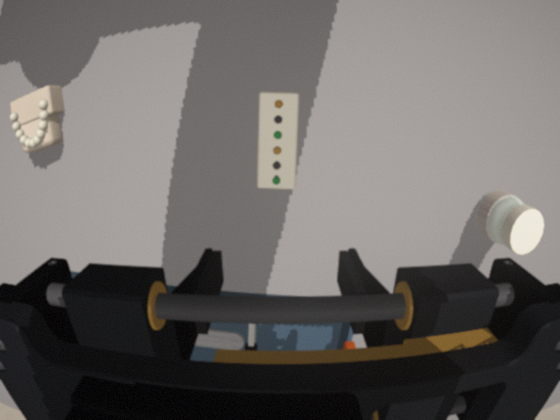

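The bur block is at (278,140), nearly aligned, 58 mm ahead and −3 mm sideways; the jar at (520,225) is well clear. Now the pick.

Request:
move_arm([
  {"xyz": [29, -1.5, 20], "roll": 0, "grip": 75},
  {"xyz": [29, -1.5, 20], "roll": 0.025, "grip": 75},
  {"xyz": [0, 0, 30], "roll": 0, "grip": 75},
  {"xyz": [0, 0, 30], "roll": 0, "grip": 75},
  {"xyz": [0, 0, 15], "roll": 0, "grip": 75},
])

```text
time_s: 15.18
position: [0.4376, 0.1143, 0.0131]
tcp_rot: [[-1.0, 0.028, -0.004], [0.028, 1.0, -0.0], [0.004, -0.0, -1.0]]
force: [0.6, 0.5, -0.3]
opening: 0.753
grasp_force: 0.0
```

Request:
move_arm([
  {"xyz": [0, 0, 6], "roll": 0, "grip": 60},
  {"xyz": [0, 0, 0], "roll": 0, "grip": 20},
  {"xyz": [0, 0, 0], "roll": 0, "grip": 0},
  {"xyz": [0, 0, 0], "roll": 0, "grip": 0},
  {"xyz": [0, 0, 0], "roll": 0, "grip": 0},
])

```text
time_s: 15.6
position: [0.4403, 0.1145, 0.0106]
tcp_rot: [[-1.0, 0.026, 0.002], [0.026, 1.0, 0.0], [-0.002, 0.0, -1.0]]
force: [-0.6, -0.1, 0.0]
opening: 0.456
grasp_force: 0.0
```

Request:
move_arm([
  {"xyz": [0, 0, 0], "roll": 0, "grip": 0},
  {"xyz": [0, 0, 0], "roll": 0, "grip": 0},
  {"xyz": [0, 0, 0], "roll": 0, "grip": 0},
  {"xyz": [0, 0, 0], "roll": 0, "grip": 0},
])

```text
time_s: 15.93
position: [0.4401, 0.1145, 0.0105]
tcp_rot: [[-1.0, 0.026, 0.002], [0.026, 1.0, 0.0], [-0.002, 0.0, -1.0]]
force: [0.3, 0.6, 7.0]
opening: 0.366
grasp_force: 30.0
```

Gripped (31.8 mm, 30 N). Lift and carry to the middle of the orange bay, crosswise.

Request:
move_arm([
  {"xyz": [0, 0, -10], "roll": 0, "grip": 0},
  {"xyz": [0, 0, -25], "roll": 0, "grip": 0},
  {"xyz": [0, 0, -30], "roll": 0, "grip": 0},
  {"xyz": [0, 0, -30], "roll": 0, "grip": 0},
  {"xyz": [0, 0, -25], "roll": 0.054, "grip": 0},
])

```text
time_s: 16.35
position: [0.439, 0.1144, 0.1317]
tcp_rot: [[-0.997, 0.08, 0.0], [0.08, 0.997, -0.0], [-0.0, -0.0, -1.0]]
force: [-0.1, -0.2, -1.9]
opening: 0.366
grasp_force: 30.0
```

Request:
move_arm([
  {"xyz": [-26, 5, 0], "roll": 0, "grip": 0},
  {"xyz": [-31, 5, 0], "roll": 0, "grip": 0},
  {"xyz": [-31, 5, 0], "roll": 0, "grip": 0},
  {"xyz": [-31, 6, 0], "roll": 0, "grip": 0},
  {"xyz": [-31, 6, 0], "roll": 0, "grip": 0},
])

```text
time_s: 16.77
position: [0.5917, 0.1295, 0.1303]
tcp_rot: [[-0.997, 0.08, -0.0], [0.08, 0.997, -0.0], [0.0, -0.0, -1.0]]
force: [-0.3, -0.5, -1.0]
opening: 0.367
grasp_force: 30.0
```

Request:
move_arm([
  {"xyz": [-31, 6, 0], "roll": 0, "grip": 0},
  {"xyz": [-31, 6, 0], "roll": 0, "grip": 0},
  {"xyz": [0, 0, 0], "roll": 0, "grip": 0},
  {"xyz": [0, 0, 0], "roll": 0, "grip": 0},
  {"xyz": [0, 0, 0], "roll": 0, "grip": 0},
])

```text
time_s: 17.18
position: [0.652, 0.1363, 0.1291]
tcp_rot: [[-0.997, 0.08, -0.003], [0.08, 0.997, -0.0], [0.003, -0.0, -1.0]]
force: [-0.4, -0.7, -1.0]
opening: 0.366
grasp_force: 30.0
```

Run:
```python
from w import *
s=bot.read_state();R=np.array(s["tcp_rot"]); print(s["position"],R[:2,0])
for n in ["scene","side"]:
    im,d=bot.capture(n)
    h=cv2.cvtColor(im,cv2.COLOR_RGB2HSV).astype(int)
    m=(abs(h[...,0]-8)<7)&(h[...,1]>215)&(h[...,2]>150)
    Q=(cloud(n,m,d)-s["position"])@R; Q=Q[(abs(Q[:,:2])<.12).all(1)]
    if len(Q)>5: print(n,"orange",len(Q),np.percentile(Q,3,0).round(3),np.percentile(Q,97,0).round(3))
    for r in bot.trace("bur_mid",n)[:1]:
        Q=(cloud(n,r["mask"],d)-s["position"])@R; Q=Q[(abs(Q[:,:2])<.06).all(1)&(Q[:,2]<.03)&(Q[:,2]>-.04)]; print(n,"bur",r["conf"],Q.min(0).round(3),Q.max(0).round(3))
    for r in bot.spot_in("divider_grip",n)[:1]: print(n,"div",((toworld(n,r["at"])-s["position"])@R).round(3))
cv2.imwrite("pics/s6.png",cv2.resize(cv2.cvtColor(im,cv2.COLOR_RGB2BGR)[130:310,120:345],(700,560),interpolation=cv2.INTER_CUBIC))
```

```text
[0.65200543 0.13632436 0.12909298] [-0.99681718  0.07965128]
scene orange 73 [-0.023  0.047  0.075] [0.021 0.055 0.083]
scene bur 0.73 [-0.038 -0.018 -0.034] [-0.016  0.017  0.008]
scene div [[-0.031 -0.046  0.088]]
side bur 0.72 [-0.038 -0.017 -0.032] [0.043 0.025 0.012]
side div [[-0.003 -0.043  0.095]]
```

View pics/s6.png

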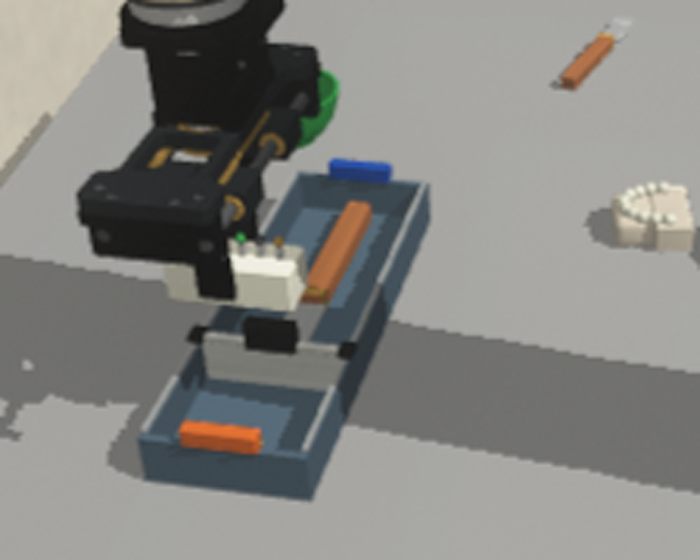

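The block hangs upright, centred between tab (−45 mm) and orange clip (+51 mm), with its ends inside the walls after a 3 mm shift. I lower it.

Request:
move_arm([
  {"xyz": [-3, 0, 20], "roll": 0, "grip": 0},
  {"xyz": [0, 0, 25], "roll": 0, "grip": 0},
  {"xyz": [0, 0, 20], "roll": 0, "grip": 0},
  {"xyz": [0, 0, 10], "roll": 0, "grip": 0},
  {"xyz": [0, 0, 8], "roll": 0, "grip": 0},
])

```text
time_s: 17.9
position: [0.6558, 0.1361, 0.0452]
tcp_rot: [[-0.997, 0.08, -0.002], [0.08, 0.997, -0.0], [0.002, -0.0, -1.0]]
force: [0.1, -0.2, -1.1]
opening: 0.363
grasp_force: 30.0
```

Request:
move_arm([
  {"xyz": [0, 0, 8], "roll": 0, "grip": 0},
  {"xyz": [0, 0, 7], "roll": 0, "grip": 0},
  {"xyz": [0, 0, 6], "roll": 0, "grip": 0},
  {"xyz": [0, 0, 4], "roll": 0, "grip": 0},
  {"xyz": [0, 0, 0], "roll": 0, "grip": 0},
])

```text
time_s: 18.32
position: [0.6565, 0.1361, 0.021]
tcp_rot: [[-0.997, 0.08, -0.001], [0.08, 0.997, -0.0], [0.001, -0.0, -1.0]]
force: [-0.8, 0.7, -1.3]
opening: 0.368
grasp_force: 30.0
```

Request:
move_arm([
  {"xyz": [0, 0, 2], "roll": 0, "grip": 0},
  {"xyz": [0, 0, 2], "roll": 0, "grip": 0},
  {"xyz": [0, 0, 1], "roll": 0, "grip": 0},
  {"xyz": [0, 0, 1], "roll": 0, "grip": 0},
  {"xyz": [0, 0, 0], "roll": 0, "grip": 0},
])

```text
time_s: 18.73
position: [0.657, 0.1361, 0.0157]
tcp_rot: [[-0.997, 0.08, 0.0], [0.08, 0.997, 0.0], [-0.0, 0.0, -1.0]]
force: [0.1, 0.5, -1.2]
opening: 0.366
grasp_force: 30.0
```

Request:
move_arm([
  {"xyz": [0, 0, 0.7], "roll": 0, "grip": 0},
  {"xyz": [0, 0, 0.7], "roll": 0, "grip": 0},
  {"xyz": [0, 0, 0], "roll": 0, "grip": 0},
])

```text
time_s: 18.98
position: [0.657, 0.1361, 0.0156]
tcp_rot: [[-0.997, 0.08, 0.001], [0.08, 0.997, -0.0], [-0.001, -0.0, -1.0]]
force: [-1.7, -0.3, 4.8]
opening: 0.364
grasp_force: 30.0
```

Contact (+4.8 N at the expected height). Release and back off.

Request:
move_arm([
  {"xyz": [0, 0, 0], "roll": 0, "grip": 45},
  {"xyz": [0, 0, 0], "roll": 0, "grip": 52},
  {"xyz": [0, 0, 0], "roll": 0, "grip": 52},
  {"xyz": [0, 0, 0], "roll": 0, "grip": 52},
  {"xyz": [0, 0, 0], "roll": 0, "grip": 52},
])

```text
time_s: 19.4
position: [0.6568, 0.1361, 0.0139]
tcp_rot: [[-0.997, 0.08, -0.0], [0.08, 0.997, 0.0], [0.0, -0.0, -1.0]]
force: [0.1, 0.6, 0.2]
opening: 0.51
grasp_force: 0.0
```

Request:
move_arm([
  {"xyz": [0, 0, -8], "roll": 0, "grip": 52},
  {"xyz": [0, 0, -20], "roll": 0, "grip": 52},
  {"xyz": [0, 0, -35], "roll": 0, "grip": 52},
  {"xyz": [0, 0, -40], "roll": 0, "grip": 52},
  {"xyz": [0, 0, -40], "roll": 0, "grip": 52},
])

```text
time_s: 19.82
position: [0.6561, 0.1361, 0.1583]
tcp_rot: [[-0.997, 0.08, -0.002], [0.08, 0.997, -0.0], [0.002, -0.0, -1.0]]
force: [0.7, -0.2, -0.1]
opening: 0.519
grasp_force: 0.0
```

Request:
move_arm([
  {"xyz": [0, 0, -20], "roll": 0, "grip": 52},
  {"xyz": [0, 0, 0], "roll": 0, "grip": 52},
  {"xyz": [0, 0, 0], "roll": 0, "grip": 52},
  {"xyz": [0, 0, 0], "roll": 0, "grip": 52},
])

```text
time_s: 20.15
position: [0.6558, 0.1361, 0.1763]
tcp_rot: [[-0.997, 0.08, -0.002], [0.08, 0.997, -0.0], [0.002, -0.0, -1.0]]
force: [0.2, 0.0, -0.3]
opening: 0.52
grasp_force: 0.0
```

Run:
```python
from h import *
c=np.array([.6455,.0268]);a=np.array([.08,.997])
im,d=bot.capture("side")
cv2.imwrite("pics/s7.png",cv2.resize(cv2.cvtColor(im,cv2.COLOR_RGB2BGR)[130:310,120:345],(700,560),interpolation=cv2.INTER_CUBIC))
for l in ["divider_grip","bur_mid","spatula_mid","orange_clip","blue_clip","cast","bowl","jar"]:
    print(l,[(round(r["conf"],2),toworld("side",r["at"])[0].round(3),((toworld("side",r["at"])[0][:2]-c)@a).round(3)) for r in bot.spot_in(l,"side")[:2]])
```

```text
divider_grip [(0.77, array([0.651, 0.093, 0.031]), np.float64(0.067))]
bur_mid [(0.91, array([0.643, 0.145, 0.03 ]), np.float64(0.118))]
spatula_mid [(0.85, array([ 0.262, -0.262,  0.006]), np.float64(-0.319)), (0.68, array([ 0.641, -0.025,  0.018]), np.float64(-0.052))]
orange_clip [(0.76, array([0.656, 0.194, 0.048]), np.float64(0.167))]
blue_clip [(0.69, array([ 0.634, -0.13 ,  0.046]), np.float64(-0.157)), (0.67, array([0.648, 0.092, 0.038]), np.float64(0.065))]
cast [(0.82, array([ 0.397, -0.112,  0.021]), np.float64(-0.158))]
bowl [(0.65, array([ 0.718, -0.252,  0.031]), np.float64(-0.272))]
jar [(0.93, array([0.503, 0.368, 0.048]), np.float64(0.329)), (0.51, array([ 0.399, -0.112,  0.019]), np.float64(-0.159))]
```

View pics/s7.png

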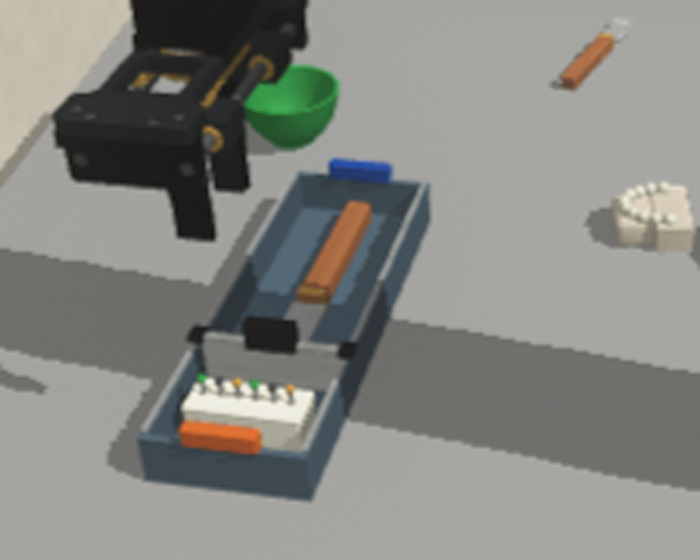

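The block stands upright in the orange bay at (250,405), the spatula lies flat in the blue bay at (340,250), the divider is between them, and the bystanders have not moved. Handing in.

```bash
python3 -c "
from rig import bot
print(bot.hand_in())"
```

```text
the job is handed in; nothing more can be done
None
```

I handed the job in at about 20 s of robot time (no verdict came back): the divider is about 0.22 m from the blue clip, the spatula lies flat in the blue bay, the bur block stands upright in the orange bay, both are released, and the cast, bowl and jar stayed where they were.

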